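# Take the combination padlock off the calibration-kit case

## Robot

A 6-joint arm with a two-finger parallel gripper is mounted at the origin on the work surface. World frame = base frame: x ahead of the robot, y to its left, z up, the work surface at z = 0. Lengths are in mm, angles in rad, forces in N, time in s.
With the tool pointing down it reaches from about 300 to 825 mm from the base axis. Payload 5.4 kg.
Tool frame: the origin (TCP) lies midway between the tips of the shut fingers; the grasp point (between the pads) lies env.grip_point_offset behind it (env.grip_point_offset is the distance from the TCP to the grasp point, in mm); z points along the fingers, y is the line along which they close (so a half turn about z gives the same grasp; the last joint's range is limited). The gripper opens to 92 mm and grips with 3 to 60 N. Pads are 20 mm wide; open, the fingers measure 128 mm over their backs; the gripper's body (75 mm by 189 mm) begins 69 mm behind the grasp point.
Start: joints at [1.11, 0.158, 1.597, -0, 1.386, -0.21], TCP at [142.714, 556.991, 180.001] pointing down, gripper open.
Joint ranges: [-2.91, 2.91], [-0.94, 2.29], [0.18, 2.7], [-1.29, 4.43], [0.17, 2.64], [-3, 3]. Speed limits (rad/s): [2.57, 2.57, 3.14, 3.14, 3.14, 3.14].

## Interface

Orientations are given as a rotation vector (axis times angle).
In Python, from cell import env gives the robot as it stands. The module is installed in compiled form; this text tells all that it offers.
- The arm moves only by the tool servo_tool, never from a script. Its argument "motion" is a list of rows, each a list of 2 entries, a list of its own where there are three numbers: the shift along the tool's x, y, z in cm, then the turn about the tool's z in rad. In form: [[[x, y, z], roll], ...]. A call has 1 to 10 rows; each row is the pose to reach, as a shift and turn from the pose commanded when the call began, along the tool's axes at that moment; what a row does not reach only later rows make up. A row lasts 1/10 s, in which the tool goes at most 50 mm and 8.59 degrees, less where a joint would pass 70% of its speed; a pose out of reach is approached as far as the arm can. A call with a gripper value outside its range is refused whole. "jaw" is the opening, from 0 (shut) to 1 (fully open), set as the call begins (left out, the last holds). The fingers move at their own pace and stop on an object; "force" is the grip in N (left out, the last holds). Time passes only in rows, so rows that repeat a pose let the fingers close. It gives the time, the measured TCP pose, the force, the opening and the grip force at its end, in the units of the state.
- env.get_state(): the state, without advancing time (a new reading comes with each control period).
- env.get_image(name): name is "side" or "top"; returns a dict with "color" (480x640x3 uint8, blue, green, red), "camera_matrix" (3x3 intrinsics, pixels), "pose" (4x4, takes a point from camera to world coordinates). Camera axes: x right, y up, looking along -z (the intrinsics and any distortion apply to the point x, -y, -z); pixel columns grow to the right and rows downward; lengths in mm; the calibration is good to about 2 mm. A picture is of the moment at which its call begins. There is no depth.
- env.job_done(): hands the job in; it is judged then, once.
The state is a dict: "clock": time; "joints": joint angles; "joint_vel": joint speeds; "tau": joint torques, N m; "position": TCP position; "eef_rot": TCP orientation; "wrist_force": force on the tool from outside, world axes, zero at the start; "torque": the same for the moment, N m; "grip_width": finger opening in mm; "gripper_force": force on a finger pad.
Only numpy, scipy, OpenCV 4.12 (cv2) and the standard library are available. Lean on these libraries where they do the work, as an engineer would, in place of code of your own. Each camera call takes 0.05 s, during which the arm holds its last target. There are 200 camera calls.

## Task

The padlock on the standing transit case has had its first numbers dialled already: turn its dial clockwise through its clicks until the broad white zero line rests in the notch facing the shackle, then pull the lock body away from the hasp so that the shackle slides fully open. Unhook the open lock from the hasp's staple and finish while holding it in the gripper, level with the dial upward and the shackle still open, about a hand's width clear above the case. Leave everything else on the bench and on the case where it is.

Things in the scene. Friction and masses are not known exactly. Their poses are not given: they have to be found in the camera images.
- case: Black transit case, fixed, stood upright: 190 (x) x 420 (y) x 170 mm high, top flat and level. Origin: centre of the underside; x to the lid side, away from the robot at yaw 0; z up. On top: a carrying handle (100 mm along y, 37 mm high, at x -25, y 0 mm), a draw latch at y +140 mm, the hasp at y -155 mm, whose 3 mm thick steel leaf lies flat with a staple standing up through its slot
- staple (a point): Hasp staple, fixed on the case: upright loop of 6 mm steel rod in the case's y-z plane, 27 mm wide and 27.5 mm high outside, opening 15 x 21 mm looking along x. Point: on the case's top (170 mm above the bench) midway between the loop's feet; axes as the case. The hasp leaf's nose lies from here to 9 mm towards -x
- padlock: Steel combination padlock, about 0.37 kg with shackle and dial, lying loose on the case, dial up. Body a block 48 (x) x 50 (y) x 22 mm, flat-sided: grip it across y, from above. Origin: centre of the body's underside; x to the shackle, along its legs; z up through the dial. At the start the staple stands at about x 38, y -15 mm in this frame. It may shift a few mm while the dial is turned
- knob_top (a point): Centre of the dial knob's top, on the dial's axis (the padlock's z axis), 37.5 mm above the lock's underside; axes as the padlock. The fluted black knob to turn is 30 mm across, from 25 to 37.5 mm above the underside; below it a flange 41 mm across at 22 to 25 mm. A broad white zero line runs from the knob's middle to the flange's edge; thin lines mark the other clicks
- dial (a joint): Angle of the dial on the lock, rad, growing as it turns clockwise seen from above; 0: the zero line points to the shackle, at the white mark on the body. Starts -2.4 to -0.5. A click notch every 0.52 rad (0 is one); let go, it settles in the nearest; a click takes about 0.06 N m. Within about 0.25 of 0 the shackle is free, else it is locked
- crown (a point): Outermost point of the shackle's round crown; axes as the padlock. U-shackle of 8 mm rod in the plane 11 mm above the lock's underside: long leg at y +15 mm, short leg at y -15 mm, which passes through the staple. Point at x 65 mm in the padlock's frame when shut, 89 mm fully open
- shackle (a joint): How far the shackle is drawn out of the lock along the lock's +x, m: 0 home, 0.024 fully open (hard stop). Slides at about 2 N, no spring, stays where it is left. Pulling the lock body towards its own -x, the crown meets the staple after about 15 mm, then the shackle slides out the other 24 mm, if the dial is at zero
- shackle_tip (a point): End of the short leg, on the rod's axis; axes as the padlock. 5 mm inside the body when shut, 19 mm in front of its +x face when fully open. To unhook the open lock, push it towards +x (about 42 mm from where the pull ended) until the staple stands in this gap, best at about x 34 mm in the padlock's frame, then lift straight up
- small_tin: Small aluminium tin of connectors, 52 mm across, 20 mm high, standing on the case's top; origin under its centre. To be left alone
- torque_wrench: Slim connector wrench, 150 mm long, lying on the lid side of the case's top; origin under its middle, x along it. To be left alone
- solder_spool: Reel of solder standing on the bench, 60 mm across, 46 mm high; origin under its centre. To be left alone
- flux_jar: Clear jar with a green cap on the bench, 52 mm across, 62 mm high; origin under its centre. To be left alone
- pin_tin: Steel tin of brass pins on the bench, 88 mm across, 48 mm high; origin under its centre. To be left alone
- tool_cup: Black cup of tools on the bench, 76 mm across, 100 mm high (tools to 170 mm); origin under its centre. To be left alone
- helping_hands: Soldering stand with two clips on the bench, foot 100 x 60 mm, 130 mm high, clips 200 mm apart; origin under its foot. To be left alone
- pliers: Pliers lying on the bench right of the case, 145 mm long; origin under their middle, x along them. To be left alone
Not all that is in view belongs to the job. What is shaped like the padlock but brown or orange is not meant.

How it is judged (in metres and radians):
On the way, in this order (a step that is already met when the one before it is completed fails the run):
1. the dial stands in its zero notch with the shackle still home (value of joint dial between -0.2 and 0.2 rad and value of joint shackle below 0.005 m), for 0.2 s.
2. the shackle is pulled fully open (value of joint shackle above 0.021 m), for 0.2 s.
At the end, for the whole second after the job is handed in: The padlock is held in the fingers by its own grip (over 1 N), its underside at least 60 mm above the case's top (0.23 m above the bench), dial up and level within 20 degrees, shackle open by at least 19 mm, not touching case or hasp, and still (under 3 cm/s) (value of joint shackle above 0.019 m and height (world z) of padlock above 0.23 m and angle between padlock's own z axis and vertical below 0.35 rad and contact force between the fingers and padlock above 1 N and contact force between padlock and case below 0.1 N and linear speed of padlock below 0.03 m/s); the arm keeps its last pose, push and grip.
It fails at once if a bystander is moved by more than 30 mm (distance of any of small_tin, torque_wrench, solder_spool, flux_jar, pin_tin, tool_cup, helping_hands, pliers from where it was at the start of the episode above 0.03 m).
It also fails if it takes over 67 s, if anything falls off the work surface, if the arm or the gripper's body presses on something with over 40 N, if the wrist force passes 120 N, or if a joint passes its speed limit or range.

## Working session

There is one attempt and no reset: what is moved stays moved. The work goes in short steps, Python scripts to look and compute and a tool call to move; the robot and the scene stay as the last step left them, time stands still between calls to the robot, and variables do not carry over. Pictures are saved under pics/ and viewed, at most 10 in all, crops included, and the job is handed in when it is done.

Besides the shell and the picture viewer there is one more tool, called after "Call:" in YAML: its name, and indented under it one key for each argument. servo_tool: Moves the arm, as the interface text tells. Its arguments: {"type":"object","properties":{"motion":{"type":"array"},"jaw":{"type":"number"},"force":{"type":"number"}},"required":["motion"]}

```bash
mkdir -p pics; python3 - <<'E'
from cell import env
import cv2,numpy as np
s=env.get_state();print({k:np.round(v,3).tolist() for k,v in s.items()},env.grip_point_offset)
for n in("top","side"):
    d=env.get_image(n);cv2.imwrite(f"pics/{n}0.png",d["color"]);print(n,d["camera_matrix"].round(1).tolist(),d["pose"].round(3).tolist(),[k for k in d])
E
```

```text
{'clock': 0.0, 'joints': [1.11, 0.159, 1.598, 0.0, 1.386, -0.21], 'joint_vel': [-0.0, 0.002, -0.0, -0.0, -0.001, -0.0], 'tau': [-0.0, -38.555, -32.212, 0.07, 0.037, -0.0], 'position': [142.418, 556.381, 179.041], 'eef_rot': [-0.393, -3.116, 0.003], 'wrist_force': [0.308, -0.287, 0.529], 'torque': [-0.007, 0.041, 0.032], 'gripper_force': 0.0, 'grip_width': 91.72} 18.700000000000003
top [[521.9, 0.0, 326.4], [0.0, 521.9, 235.9], [0.0, 0.0, 1.0]] [[-0.028, 0.996, -0.084, 411.719], [-0.999, -0.029, -0.013, 40.661], [-0.016, 0.084, 0.996, 1392.529], [0.0, 0.0, 0.0, 1.0]] ['color', 'camera_matrix', 'pose']
side [[441.3, 0.0, 324.6], [0.0, 441.3, 237.7], [0.0, 0.0, 1.0]] [[0.787, 0.345, -0.512, -102.665], [-0.617, 0.453, -0.644, -730.252], [0.009, 0.822, 0.569, 826.301], [0.0, 0.0, 0.0, 1.0]] ['color', 'camera_matrix', 'pose']
```

View pics/top0.png

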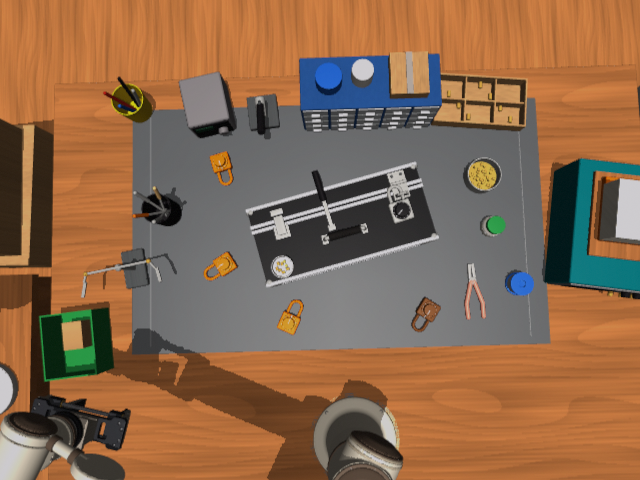

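View pics/side0.png

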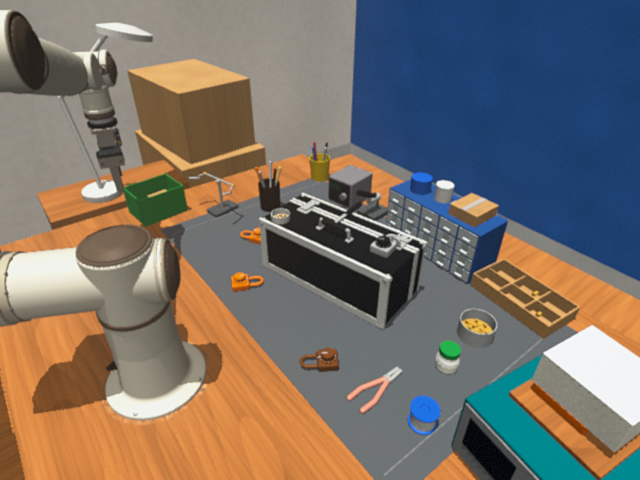

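The top view shows the case at the centre. The padlock is at about (401,208), the hasp staple is just above it, and the handle is at (345,233). In the side view the padlock is near (383,243). I'll crop in on both.

```bash
python3 - <<'E'
import cv2,numpy as np
a=cv2.imread("pics/top0.png")[160:235,370:440];b=cv2.imread("pics/side0.png")[220:270,350:430]
a=cv2.resize(a,None,fx=8,fy=8,interpolation=cv2.INTER_CUBIC)[:600]
b=cv2.resize(b,None,fx=8,fy=8,interpolation=cv2.INTER_CUBIC)
cv2.imwrite("pics/a.png",a);cv2.imwrite("pics/b.png",b);print(a.shape,b.shape)
E
```

```text
(600, 560, 3) (400, 640, 3)
```

View pics/a.png

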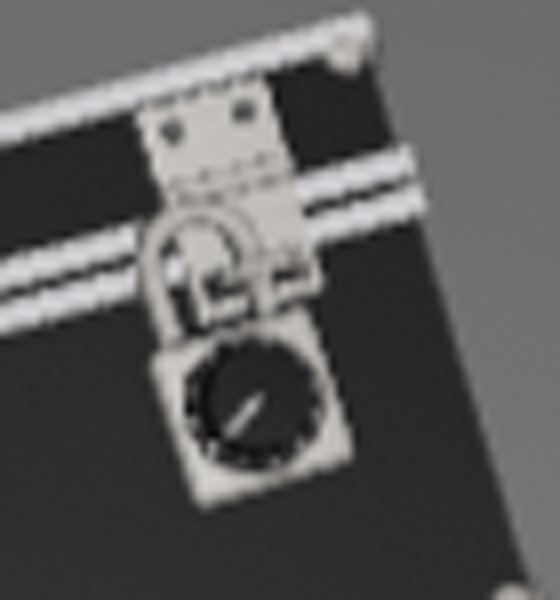

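View pics/b.png

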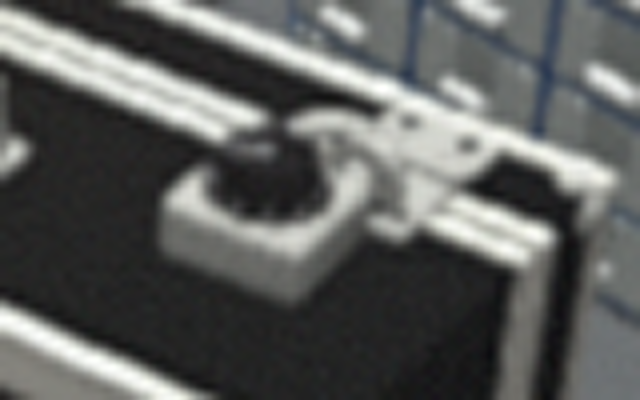

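The lock lies hooked on the staple. In the top crop the knob centre is about (258,401), and the body corners are (152,355), (308,308), (355,460) and (205,508). The zero line points down-left to (228,438), so the dial is at about -2.1. In the side crop the knob top is about (265,150).

```bash
cat > h.py <<'E'
import numpy as np,cv2
from cell import env
from scipy.spatial.transform import Rotation as R
C={}
def cam(n):
    if n not in C: C[n]=env.get_image(n)
    return C[n]
def ray(n,u,v):
    d=cam(n);K=d["camera_matrix"];P=d["pose"]
    r=np.linalg.inv(K)@[u,v,1];r=P[:3,:3]@[r[0],-r[1],-r[2]]
    return P[:3,3],r/np.linalg.norm(r)
def plane(n,uv,z):
    o,r=ray(n,*uv);return o+r*(z-o[2])/r[2]
def tri(a,b):
    A=np.zeros((3,3));y=np.zeros(3);rs=[ray("top",*a),ray("side",*b)]
    for o,r in rs: M=np.eye(3)-np.outer(r,r);A+=M;y+=M@o
    p=np.linalg.solve(A,y);return p,[np.linalg.norm(np.cross(p-o,r)) for o,r in rs]
def yawrel(target):  # tool x/y axes
    pass
E
python3 - <<'E'
from h import *
T=lambda x,y:((x+.5)/8-.5+370,(y+.5)/8-.5+160)
S=lambda x,y:((x+.5)/8-.5+350,(y+.5)/8-.5+220)
r=lambda p:np.round(p,1).tolist()
p,e=tri(T(258,398),S(268,148));print("knob",r(p),r(e))
for a,b in[((152,355),(238,140)),((205,508),(165,195)),((355,460),(292,268)),((308,308),(372,165))]:
    p,e=tri(T(*a),S(*b));print("corner",r(p),r(e),r(plane("top",T(*a),192)))
c=[plane("top",T(*a),192) for a in[(152,355),(308,308),(355,460),(205,508)]]
print("centre",r(np.mean(c,0)),"sides",[r(np.linalg.norm(c[i]-c[i-1])) for i in range(4)])
f=(c[0]+c[1]-c[2]-c[3]);g=c[0]+c[3]-c[1]-c[2]
print("yaw",np.arctan2(f[1],f[0]),np.arctan2(g[1],g[0])-np.pi/2)
# case long edge: lines
q=[plane("top",T(*a),170) for a in[(0,330),(425,205)]];d=q[0]-q[1];print("case yaw",np.arctan2(d[1],d[0])-np.pi/2)
l=plane("top",T(228,438),205)-plane("top",T(262,395),207.5)
print("knob plane",r(plane("top",T(258,398),207.5)),"line ang",np.arctan2(l[1],l[0]))
m=R.from_rotvec(env.get_state()["eef_rot"]).as_matrix();print(m.round(3).tolist())
E
```

```text
knob [568.1, -117.8, 206.3] [0.4, 0.4]
corner [584.1, -90.0, 187.4] [0.4, 0.4] [583.1, -89.3, 192.0]
corner [538.8, -103.3, 192.9] [0.9, 0.9] [538.2, -102.9, 192.0]
corner [551.7, -147.8, 185.3] [0.2, 0.2] [550.8, -146.6, 192.0]
corner [595.8, -135.1, 197.6] [1.4, 1.4] [595.5, -134.9, 192.0]
centre [566.9, -118.4, 192.0] sides [47.0, 47.3, 46.2, 45.5]
yaw 0.27509912844692547 0.2730237527770867
case yaw 0.2583388463012255
knob plane [567.6, -117.3, 207.5] line ang 2.44419287722863
[[-0.969, 0.248, -0.001], [0.248, 0.969, -0.001], [0.0, -0.001, -1.0]]
```

Call:
servo_tool:
  motion:
    - [[0,0,-6],0.1]
    - [[0,0,-12],0.3]
    - [[0,0,-12],0.4]
    - [[-57.9,-54.8,-12],1.75]
    - [[-57.9,-54.8,-12],1.75]
    - [[-57.9,-54.8,-12],1.75]
    - [[-57.9,-54.8,-12],1.75]
    - [[-57.9,-54.8,-12],1.75]
    - [[-57.9,-54.8,-12],1.75]
    - [[-57.9,-54.8,-12],1.75]
  jaw: 0.55
  force: 20

```text
clock: 1.2
position: [329.7, 259.1, 300.0]
eef_rot: [2.367, 2.066, 0.001]
wrist_force: [0.8, 0.9, 0.0]
grip_width: 50.3
gripper_force: 0.0
```

```bash
cat >> h.py <<'E'
def to(x,y,z,yang=None):
    s=env.get_state();m=R.from_rotvec(s["eef_rot"]).as_matrix();a=np.arctan2(m[1,1],m[0,1])
    d=m.T@(np.array([x,y,z])-s["position"])/10
    print("t",round(s["clock"],2),"pos",s["position"].round(1),"yang",a.round(3),"shift cm",d.round(2),"roll",None if yang is None else round((a-yang+np.pi)%(2*np.pi)-np.pi,3),"j6",s["joints"][5].round(2),"F",s["wrist_force"].round(1))
E
python3 -c "
from h import *
to(567.3,-118,300,-.433)"
```

```text
t 1.2 pos [329.7 259.1 300. ] yang -0.136 shift cm [-34.14  28.64  -0.  ] roll 0.297 j6 0.51 F [0.8 0.9 0. ]
```

Call:
servo_tool:
  motion:
    - [[-34.1,28.6,0],0.3]
    - [[-34.1,28.6,0],0.3]
    - [[-34.1,28.6,0],0.3]
    - [[-34.1,28.6,0],0.3]
    - [[-34.1,28.6,0],0.3]
    - [[-34.1,28.6,0],0.3]
    - [[-34.1,28.6,0],0.3]
    - [[-34.1,28.6,0],0.3]
    - [[-34.1,28.6,0],0.3]
    - [[-34.1,28.6,0],0.3]

```text
clock: 2.2
position: [569.5, -118.7, 297.6]
eef_rot: [-2.647, -1.689, 0.004]
wrist_force: [-0.2, 1.1, -0.5]
grip_width: 50.3
gripper_force: 0.0
```

```bash
python3 -c "
from h import *
to(567.3,-118,200.5,-.433)"
```

```text
t 2.2 pos [ 569.5 -118.7  297.6] yang -0.435 shift cm [-0.01 -0.2   9.71] roll -0.002 j6 0.02 F [-0.2  1.1 -0.5]
```

Call:
servo_tool:
  motion:
    - [[0,0,4],0]
    - [[0,0,6],0]
    - [[0,0,7],0]
    - [[0,0,7],0]
    - [[0,0,7],0]

```text
clock: 2.7
position: [569.1, -114.1, 231.4]
eef_rot: [2.643, 1.696, 0.002]
wrist_force: [-0.1, -0.2, 0.7]
grip_width: 50.3
gripper_force: 0.0
```

```bash
python3 - <<'E'
from h import *
to(567.3,-118,200.5,-.433)
a=cv2.resize(cam("top")["color"][160:235,370:440],None,fx=7,fy=7,interpolation=cv2.INTER_CUBIC)[:,:400]
b=cv2.resize(cam("side")["color"][200:265,350:415],None,fx=6,fy=6,interpolation=cv2.INTER_CUBIC)
o=np.zeros((525,800,3),np.uint8);o[:,:400]=a;o[:390,405:795]=b;cv2.imwrite("pics/c.png",o)
E
```

```text
t 2.7 pos [ 569.1 -114.1  231.4] yang -0.43 shift cm [-0.43 -0.01  3.09] roll 0.003 j6 0.02 F [-0.1 -0.2  0.7]
```

View pics/c.png

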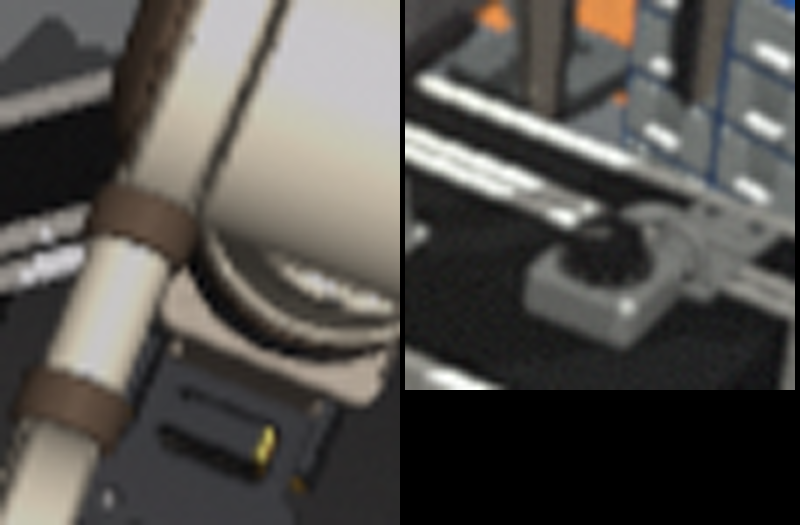

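The arm hides the lock in the top view. In the side view both fingers stand open above the knob, with tips at about (545,110) and (700,95). I'll descend to just above grasp height and let the arm settle.

Call:
servo_tool:
  motion:
    - [[-0.2,0,1.5],0]
    - [[-0.2,0,1.5],0]
    - [[-0.2,0,1.5],0]
    - [[-0.2,0,1.5],0]
    - [[-0.2,0,1.5],0]

```text
clock: 3.3
position: [568.0, -116.3, 215.3]
eef_rot: [2.644, 1.696, 0.001]
wrist_force: [0.2, 0.6, 0.2]
grip_width: 50.4
gripper_force: 0.0
```

```bash
python3 - <<'E'
from h import *
to(567.3,-118,200.5,-.433)
to(567.3,-118,200.5,-.433)
s=env.get_state();print(s["joints"].round(3))
E
```

```text
t 3.3 pos [ 568.  -116.3  215.3] yang -0.43 shift cm [-0.19  0.01  1.48] roll 0.003 j6 0.02 F [0.2 0.6 0.2]
t 3.3 pos [ 568.  -116.3  215.3] yang -0.43 shift cm [-0.19  0.01  1.48] roll 0.003 j6 0.02 F [0.2 0.6 0.2]
[-0.41   0.148  1.539  0.     1.454  0.02 ]
```

Call:
servo_tool:
  motion:
    - [[-0.2,0,0.8],0]
    - [[-0.2,0,1.5],0]
    - [[-0.2,0,1.5],0]
    - [[-0.2,0,1.5],0]

```text
clock: 3.7
position: [566.7, -117.9, 199.5]
eef_rot: [-2.644, -1.696, 0.001]
wrist_force: [0.9, 0.4, 0.1]
grip_width: 50.5
gripper_force: 0.0
```

Call:
servo_tool:
  motion:
    - [[0,0,0],0]
    - [[0,0,0],0]
    - [[0,0,0],0]
    - [[0,0,0],0]
    - [[0,0,0],0]
    - [[0,0,0],0]
  jaw: 0
  force: 20

```text
clock: 4.3
position: [567.0, -118.0, 200.0]
eef_rot: [2.644, 1.696, 0.0]
wrist_force: [-0.9, -1.0, 0.2]
grip_width: 4.5
gripper_force: 0.0
```

```bash
python3 - <<'E'
from h import *
to(567.3,-118,200.5,-.433)
b=cv2.resize(cam("side")["color"][200:265,345:425],None,fx=8,fy=8,interpolation=cv2.INTER_CUBIC);cv2.imwrite("pics/d.png",b)
E
```

```text
t 4.3 pos [ 567. -118.  200.] yang -0.43 shift cm [ 0.01  0.03 -0.05] roll 0.003 j6 0.02 F [-0.9 -1.   0.2]
```

View pics/d.png

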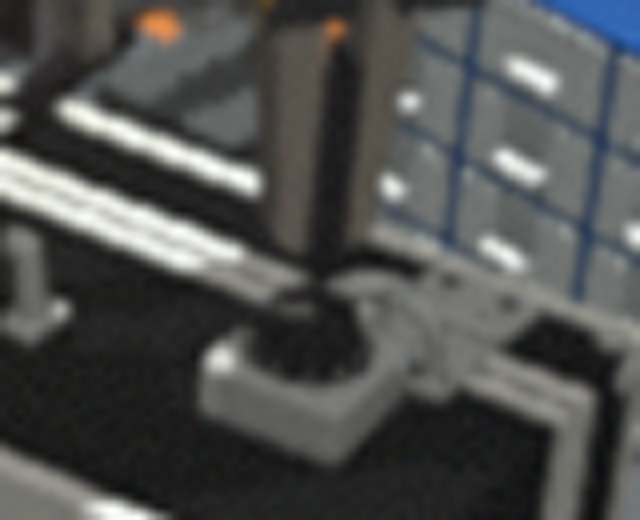

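The fingers closed to 4.5 mm without touching. The tips are at about (320,265) in the crop, while the knob top is at about (310,305), so the tips are above or behind it. I'll check the projection.

```bash
python3 - <<'E'
from h import *
d=cam("side");P=np.linalg.inv(d["pose"]);K=d["camera_matrix"]
def pr(p):
    c=P@np.r_[p,1];q=K@[c[0],-c[1],-c[2]];return (q[:2]/q[2]).round(1)
print("tcp proj",pr([567,-118,200]),"knob", pr([567.6,-117.3,207.5]),pr([567,-118,218.7]))
uv=((320.5)/8-.5+345,265.5/8-.5+200);print(uv)
for z in (200,210,220,230): print(plane("side",uv,z).round(1))
print(env.get_state()["grip_width"])
E
```

```text
tcp proj [382.4 240.4] knob [382.7 237.7] [383.1 234.1]
(384.5625, 232.6875)
[595.2 -96.8 200. ]
[ 584.  -106.9  210. ]
[ 572.9 -117.   220. ]
[ 561.8 -127.1  230. ]
0.20506980261709765
```

The reported TCP should be level with the knob, but the picture puts the tips about 19 mm higher, which matches there being no contact. I'll open and go down carefully in steps, watching the force.

Call:
servo_tool:
  motion:
    - [[0,0,0],0]
    - [[0,0,0],0]
    - [[0,0,0],0]
    - [[0,0,0],0]
    - [[0,0,0],0]
    - [[0,0,0.5],0]
    - [[0,0,1.0],0]
    - [[0,0,1.0],0]
  jaw: 0.55

```text
clock: 5.2
position: [566.3, -117.7, 188.6]
eef_rot: [-2.643, -1.695, 0.002]
wrist_force: [0.7, 0.2, 0.0]
grip_width: 50.5
gripper_force: 0.0
```

```bash
python3 - <<'E'
from h import *
to(567.3,-118,182,-.433)
b=cv2.resize(cam("side")["color"][185:260,345:425],None,fx=8,fy=8,interpolation=cv2.INTER_CUBIC);cv2.imwrite("pics/e.png",b)
E
```

```text
t 5.2 pos [ 566.3 -117.7  188.6] yang -0.43 shift cm [0.01 0.11 0.66] roll 0.003 j6 0.02 F [0.7 0.2 0. ]
```

View pics/e.png

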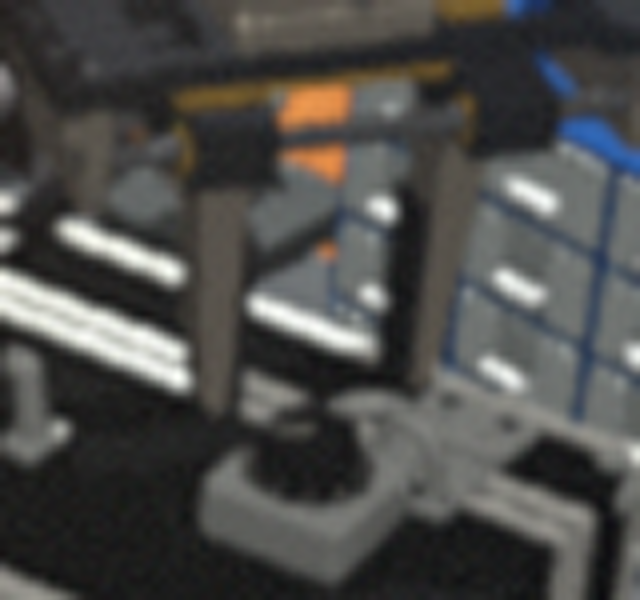

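```bash
python3 - <<'E'
from h import *
g=lambda im:(255*(im/255.)**.4).astype(np.uint8)
o=np.zeros((600,800,3),np.uint8)
d=cv2.imread("pics/d.png");o[:520,:390]=g(d[:,130:520])
c=cam("side")["color"][190:255,355:403];c=cv2.resize(c,None,fx=8,fy=8,interpolation=cv2.INTER_CUBIC)
o[:520,405:405+384]=g(c);cv2.imwrite("pics/f.png",o)
E
```

```text
(no output)
```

View pics/f.png

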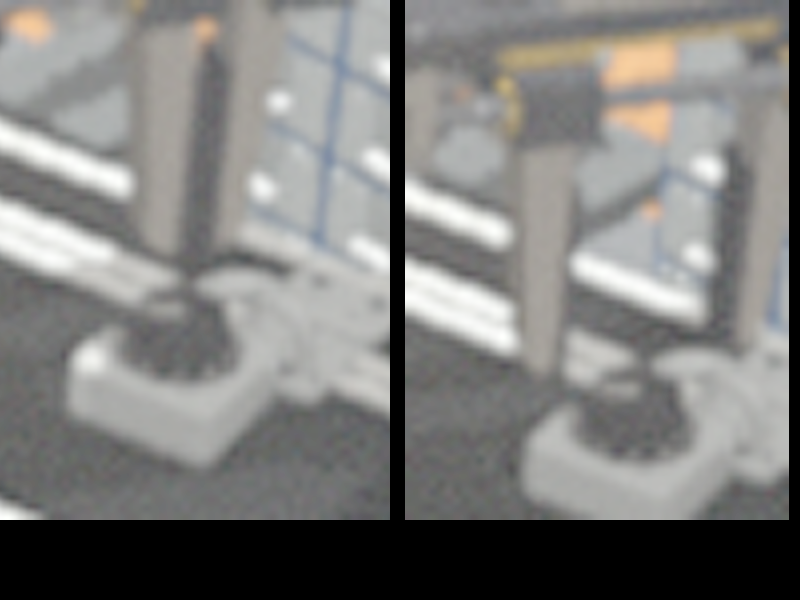

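The tips really do end above or behind the knob, so either height or depth is off. The start pictures show the gripper from both cameras, so I'll check the reported TCP against those.

```bash
python3 - <<'E'
from h import *
def pr(n,p):
    d=cam(n);c=np.linalg.inv(d["pose"])@np.r_[p,1];q=d["camera_matrix"]@[c[0],-c[1],-c[2]];return q[:2]/q[2]
t=np.array([142.4,556.4,179.0]);y=np.array([.248,.969,0])
o=np.zeros((600,800,3),np.uint8)
for n,(x0,y0,w,h),ox in(("top",(30,380,66*1+44,100),0),("side",(75,120,65,95),440)):
    f=6 if n=="side" else 4
    im=cv2.imread(f"pics/{n}0.png")[y0:y0+h,x0:x0+w];im=(255*(im/255.)**.6).astype(np.uint8)
    im=cv2.resize(im,None,fx=f,fy=f,interpolation=cv2.INTER_CUBIC)
    for k,col in((-46,(0,0,255)),(0,(0,255,0)),(46,(255,0,0))):
        u=pr(n,t+k*y);print(n,k,u.round(1));q=(u-[x0,y0]+.5)*f-.5
        cv2.drawMarker(im,tuple(int(v) for v in q),col,cv2.MARKER_CROSS,14,1)
    h2,w2=im.shape[:2];h2=min(h2,600);w2=min(w2,800-ox);o[:h2,ox:ox+w2]=im[:h2,:w2]
cv2.imwrite("pics/g.png",o)
E
```

```text
top -46 [132.  408.8]
top 0 [112.6 404.2]
top 46 [ 93.3 399.5]
side -46 [122.8 199.8]
side 0 [121.9 192.7]
side 46 [121.1 186.1]
```

View pics/g.png

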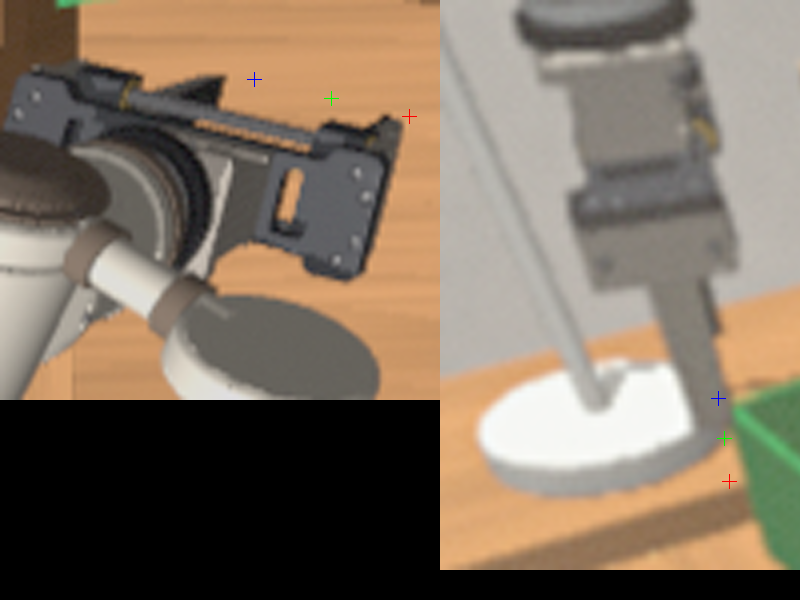

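```bash
python3 - <<'E'
from h import *
def pr(n,p):
    d=cam(n);c=np.linalg.inv(d["pose"])@np.r_[p,1];q=d["camera_matrix"]@[c[0],-c[1],-c[2]];return q[:2]/q[2]
def J(n,t): return np.array([(pr(n,t+e)-pr(n,t-e))/2 for e in np.eye(3)]).T
t=np.array([142.4,556.4,179.])
A=np.vstack([J("top",t),J("side",t)]);b=np.array([-9.2,3.8,-2.8,-8.3])
x,res,*_=np.linalg.lstsq(A,b,rcond=None);print("offset",x.round(1),"resid",(A@x-b).round(1))
m=np.array([[-.969,.248,0],[.248,.969,0],[0,0,-1]]);print("tool frame",(m.T@x).round(1))
t2=np.array([566.3,-117.7,188.6]);r=np.array([384.3,234.5])-pr("side",t2);print("now resid",r.round(1))
for o in([0,0,18.7],[0,0,25],[*x]): print(o,(J("side",t2)@o).round(1))
E
```

```text
offset [-1.3 10.2 24.6] resid [ 0.2 -0.6 -0.8 -0.1]
tool frame [  3.7   9.6 -24.6]
now resid [ 2.5 -9.6]
[0, 0, 18.7] [ 0.6 -6.1]
[0, 0, 25] [ 0.8 -8.2]
[np.float64(-1.253677912065236), np.float64(10.18238448751358), np.float64(24.576273225238243)] [-2.4 -9.7]
```

The two-view check agrees: the tips stand about 20–25 mm higher than the reported TCP. I'll go down another 1 cm and close.

Call:
servo_tool:
  motion:
    - [[0,0,0.5],0]
    - [[0,0,1.0],0]
    - [[0,0,1.0],0]

```text
clock: 5.8
position: [566.3, -117.7, 178.7]
eef_rot: [-2.643, -1.695, 0.002]
wrist_force: [-0.5, 0.6, -0.5]
grip_width: 50.5
gripper_force: 0.0
```

Call:
servo_tool:
  motion:
    - [[0,0,0],0]
    - [[0,0,0],0]
    - [[0,0,0],0]
    - [[0,0,0],0]
    - [[0,0,0],0]
  jaw: 0.25
  force: 5

```text
clock: 6.3
position: [567.0, -118.0, 180.1]
eef_rot: [2.644, 1.696, 0.0]
wrist_force: [-0.6, -0.3, 0.2]
grip_width: 22.9
gripper_force: 0.0
```

Call:
servo_tool:
  motion:
    - [[0,0,0.2],0]
    - [[0,0,0.4],0]
    - [[0,0,0.4],0]

```text
clock: 6.6
position: [566.7, -117.9, 175.5]
eef_rot: [-2.644, -1.696, 0.001]
wrist_force: [-0.2, -0.7, 0.2]
grip_width: 23.0
gripper_force: 0.0
```

```bash
python3 - <<'E'
from h import *
a=cam("side")["color"].astype(int);b=cv2.imread("pics/side0.png").astype(int)
print(env.get_state()["wrist_force"].round(1))
for v in range(222,254):
    print(v,"".join((lambda p,q:"#" if p[2]-p[0]>8 and p[2]>50 else ("+" if abs(p-q).sum()>90 else ("w" if p.sum()>330 else "." if p.sum()>150 else " ")))(a[v,u],b[v,u]) for u in range(362,412)))
E
```

```text
[0.4 1.3 0.4]
222        ..w++######++.www..++++++###..w...ww....www
223          ..++#####++www..++++++###...w...wwww....w
224            ..#####++wwww.++++++###..ww....www.....
225 w..        .######++wwwww+++++.###..ww...wwww.....
226 www..      ..#####++wwwww+++++.##...ww...www......
227 wwwwww..   ..#####  ..www+++++####...w...www......
228 wwwwwwww..  ######    ..w+++++###+.......www......
229 wwwwwwwwww..######      .+++++###++ww.....wwww....
230 wwwwwwwwwww++####+         +++###+++++....wwwww...
231 wwwwwwwwww++#####.           .###++++++++..wwwwww.
232 ..wwwwwwww+++####++          +###.+++++++++wwwwwww
233   ..www++++++####++++     ++++###  ++++++++++wwwww
234     ...+++#+#####+++#+  +++++###+++++++++++++++www
235         +++++####+++++ ++++++###++++++++++++++++ww
236           +++#####++.   +++++###++++++++++++++++++
237             .####++      ++++#.+++++++++++++++++++
238              .###+++++     +++...+++++++++++++++++
239              #### +.++      +......+++++++++++++++
240              ...            ...+++..++++++++++++++
241            ++++             .+++++w..++++++++++++ 
242           +++++             .+++++w...++++++++..  
243          .++++               +++++....+++++++.    
244         .ww+++.             .+++++....++++++++++  
245         .ww+++++             ++++w....++++++++++++
246         .ww++++++.       . .++++......++++++++++++
247         .www++++++++++ ++++++++...++++++++++++++++
248        ......+++++++++++++++++....++++++++++++++++
249        .........+++++++++++++.......+++.  ++++++++
250        ............+++++++++.....           ++++++
251         .............++++++.....               +++
252          ...............+......                  +
253             ..................
```

The fingertips now sit level with the knob's top, straddling it at pixel (384,238). I'll open, go 8 mm lower and close.

Call:
servo_tool:
  motion:
    - [[0,0,0],0]
    - [[0,0,0],0]
    - [[0,0,0],0]
    - [[0,0,0.4],0]
    - [[0,0,0.8],0]
    - [[0,0,0.8],0]
  jaw: 0.5

```text
clock: 7.25
position: [566.4, -117.7, 166.9]
eef_rot: [-2.643, -1.696, 0.002]
wrist_force: [-0.7, -0.0, 0.9]
grip_width: 45.9
gripper_force: 0.0
```

Call:
servo_tool:
  motion:
    - [[0,0,0],0]
    - [[0,0,0],0]
    - [[0,0,0],0]
    - [[0,0,0],0]
    - [[0,0,0],0]
  jaw: 0.2
  force: 8

```text
clock: 7.75
position: [567.2, -118.2, 168.1]
eef_rot: [2.644, 1.696, 0.0]
wrist_force: [1.5, -0.5, -1.6]
grip_width: 29.0
gripper_force: 8.0
```

The knob is gripped at 29 mm. Now turning clockwise.

Call:
servo_tool:
  motion:
    - [[0,0,0],0]
    - [[0,0,0],0.1]
    - [[0,0,0],0.22]
    - [[0,0,0],0.34]
    - [[0,0,0],0.46]
    - [[0,0,0],0.58]
    - [[0,0,0],0.7]
    - [[0,0,0],0.82]
    - [[0,0,0],0.94]
    - [[0,0,0],1.05]
  jaw: 0.2
  force: 15

```text
clock: 8.75
position: [567.1, -118.0, 168.1]
eef_rot: [3.139, 0.135, 0.001]
wrist_force: [1.1, -1.0, -0.4]
grip_width: 29.0
gripper_force: 15.0
```

Call:
servo_tool:
  motion:
    - [[0,0,0],0.12]
    - [[0,0,0],0.24]
    - [[0,0,0],0.36]
    - [[0,0,0],0.48]
    - [[0,0,0],0.6]
    - [[0,0,0],0.72]
    - [[0,0,0],0.84]
    - [[0,0,0],0.96]
    - [[0,0,0],1.08]
    - [[0,0,0],1.12]

```text
clock: 9.75
position: [566.7, -118.0, 168.1]
eef_rot: [2.732, -1.551, -0.001]
wrist_force: [-0.7, -2.2, -0.2]
grip_width: 28.9
gripper_force: 15.0
```

```bash
python3 - <<'E'
from h import *
to(567.3,-118,168,-.433)
s=env.get_state();print(s["torque"].round(3),s["grip_width"],s["gripper_force"])
E
```

```text
t 9.75 pos [ 566.7 -118.   168.1] yang -2.603 shift cm [ 0.03 -0.06  0.01] roll -2.17 j6 2.19 F [-0.7 -2.2 -0.2]
[-0.089  0.221 -0.023] 28.9184286709866 15.006331354379654
```

Call:
servo_tool:
  motion:
    - [[0,0,0],0]
    - [[0,0,0],0]
    - [[0,0,0],0]
    - [[0,0,-2],0]
    - [[0,0,-6],0]
    - [[0,0,-10],0]
    - [[-4,-2.4,-12],-0.1]
    - [[-8,-5,-12],-0.2]
    - [[-12,-7.4,-12],-0.35]
    - [[-16,-9.6,-12],-0.5]
  jaw: 0.5

```text
clock: 10.75
position: [566.6, 70.5, 288.3]
eef_rot: [-3.035, 0.812, -0.001]
wrist_force: [0.3, 0.0, 0.4]
grip_width: 46.0
gripper_force: 0.0
```

Call:
servo_tool:
  motion:
    - [[-4,-2.4,0],-0.15]
    - [[-5,-3,0],-0.3]
    - [[-5,-3,0],-0.45]
    - [[-5,-3,0],-0.6]
    - [[-5,-3,0],-0.75]
    - [[-5,-3,0],-0.8]
    - [[-5,-3,0],-0.8]
  jaw: 1

```text
clock: 11.45
position: [538.7, 119.8, 288.0]
eef_rot: [-3.113, -0.425, 0.0]
wrist_force: [0.4, -0.2, -0.0]
grip_width: 91.8
gripper_force: 0.0
```

```bash
python3 - <<'E'
from h import *
to(567.3,-118,168,-1.305)
a=cv2.resize(cam("top")["color"][160:235,370:440],None,fx=8,fy=8,interpolation=cv2.INTER_CUBIC);cv2.imwrite("pics/h.png",a)
E
```

```text
t 11.45 pos [538.7 119.8 288. ] yang -1.299 shift cm [-3.61 23.68 12.  ] roll 0.006 j6 1.3 F [ 0.4 -0.2 -0. ]
```

View pics/h.png

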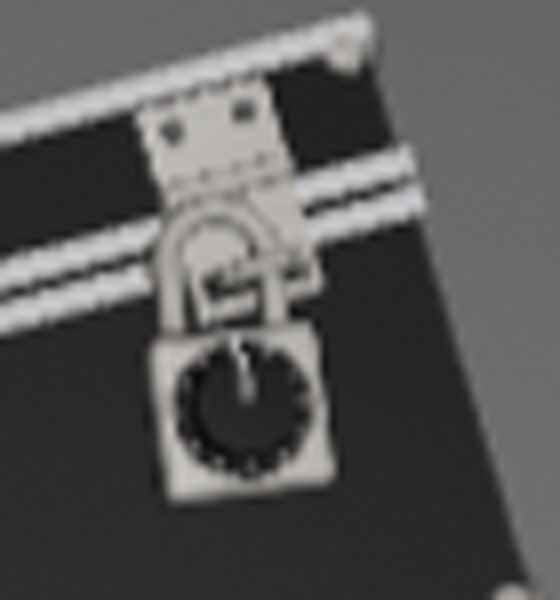

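The zero line now runs from (248,400) to (235,345), towards the shackle and its mark, so the dial is at zero. The body has turned clockwise a little, with corners at (150,348), (320,325), (335,478) and (170,503).

```bash
python3 - <<'E'
from h import *
T=lambda x,y:((x+.5)/8-.5+370,(y+.5)/8-.5+160)
c=[plane("top",T(*a),192) for a in[(150,348),(320,325),(335,478),(170,503)]]
ctr=np.mean(c,0);f=c[0]+c[1]-c[2]-c[3];g=c[0]+c[3]-c[1]-c[2]
y1=np.arctan2(f[1],f[0]);y2=np.arctan2(g[1],g[0])-np.pi/2
print("centre",ctr.round(1),"yaw",y1,y2,"sides",[np.linalg.norm(c[i]-c[i-1]).round(1) for i in range(4)])
k=plane("top",T(246,408),203);print("disc ctr",k.round(1))
st=np.array([607.9,-122.5]);y=(y1+y2)/2
w=np.array([[np.cos(y),np.sin(y)],[-np.sin(y),np.cos(y)]]);print("staple in lock",(w@(st-ctr[:2])).round(1))
to(*ctr[:2],250,(y-np.pi/2))
E
```

```text
centre [ 565.3 -115.1  192. ] yaw 0.0726583727717149 0.11360058420773389 sides [np.float64(45.5), np.float64(49.6), np.float64(44.7), np.float64(48.1)]
disc ctr [ 565.5 -114.4  203. ]
staple in lock [ 41.7 -11.3]
t 11.55 pos [538.7 119.8 288. ] yang -1.301 shift cm [-3.69 23.35  3.8 ] roll 0.177 j6 1.3 F [ 0.  -0.1  0.1]
```

Call:
servo_tool:
  motion:
    - [[-0.8,5,0],0.05]
    - [[-1.6,10,0],0.1]
    - [[-2.4,15,0],0.15]
    - [[-3.2,20,0],0.177]
    - [[-3.7,23.4,0],0.177]
    - [[-3.7,23.4,2],0.177]
    - [[-3.7,23.4,5],0.177]
    - [[-3.7,23.4,8],0.177]
    - [[-3.7,23.4,8],0.177]
    - [[-3.7,23.4,8],0.177]
  jaw: 0.85

```text
clock: 12.55
position: [565.6, -115.6, 208.4]
eef_rot: [-3.138, -0.147, 0.001]
wrist_force: [-0.1, 0.5, 0.6]
grip_width: 78.0
gripper_force: 0.0
```

```bash
python3 -c "
from h import *
to(565.4,-115,150,-1.478)"
```

```text
t 12.55 pos [ 565.6 -115.6  208.4] yang -1.477 shift cm [-0.01 -0.06  5.84] roll 0.001 j6 1.07 F [-0.1  0.5  0.6]
```

Call:
servo_tool:
  motion:
    - [[0,0,2.5],0]
    - [[0,0,4.5],0]
    - [[0,0,5.5],0]
    - [[0,0,5.8],0]
    - [[0,0,5.8],0]

```text
clock: 13.05
position: [566.4, -115.9, 151.2]
eef_rot: [3.137, 0.147, 0.002]
wrist_force: [0.2, 1.0, 0.1]
grip_width: 78.1
gripper_force: 0.0
```

Call:
servo_tool:
  motion:
    - [[0,0,0.3],0]
    - [[0,0,0.6],0]
    - [[0,0,0.6],0]
    - [[0,0,0.6],0]

```text
clock: 13.45
position: [565.7, -115.7, 144.2]
eef_rot: [3.138, 0.147, 0.0]
wrist_force: [-0.0, 0.0, -0.3]
grip_width: 78.2
gripper_force: 0.0
```

```bash
python3 - <<'E'
from h import *
to(565.4,-115,150,-1.478)
a=cam("side")["color"].astype(int);b=cv2.imread("pics/side0.png").astype(int)
for v in range(224,260):
    print(v,"".join((lambda p,q:"#" if p[2]-p[0]>8 and p[2]>50 else ("+" if abs(p-q).sum()>90 else ("w" if p.sum()>330 else "." if p.sum()>150 else " ")))(a[v,u],b[v,u]) for u in range(355,415)))
E
```

```text
t 13.45 pos [ 565.7 -115.7  144.2] yang -1.477 shift cm [-0.03 -0.07 -0.58] roll 0.001 j6 1.07 F [-0.   0.  -0.3]
224 wwwww..  ###.      ..wwwwwwwwww.www.++++++++++###++++++++++#
225 wwwwwwww..##         ...wwwwwwwwwww.+++++++++######++++++.##
226 wwwwwwwww+##            ..wwwwwwwww++++++++++#####.###....##
227 wwwwwwww++##++            ...wwwwww+++++++++############.+#.
228 wwwwwwww++##++++             ..www++++++++++###++.##########
229 ..wwwwww++##++++++             ...++++++++++###++####.######
230   ..www+++#+++++++++..             ++++++++++#######++.#####
231     ...++##++++++++++++              ++++++++#######+++###..
232         ++#+++++++++++++++              .##+++######+++#+...
233          ##+++++++++++++++++    +++++++ ###++++#+#####+++..w
234          ##.+++++++++++++++++  +++++++++#######+#####++ww...
235          ##.  +++++++++++++++.++++++++++######+####+#wwwwwww
236          ##      +++++++++++...++++www++#########++++w#wwwww
237          ##         +++++++..+. ..w+w.++###+#+#++++++wwwwwww
238          ##           +++++++.   ..ww.+#####+###++++++wwww#w
239        
[... 653 characters left out ...]
   .+......wwww+++++++++++++#######++  ++++#++++++
250               ............+++++++++..+######..     +++++++++
251                 ............w+++++...+######+.        ++++++
252                  ..............++...  #######           ++++
253                    .................  ###+#..              .
254                      .............++  ###+#.               .
255                        ........++++  .####                 .
256                         ......++++    ##.                  .
257                           ... +++                          .
258                                                           ..
259                                                           ..
```

The near fingertip sits just above the case's top, beside the body. Closing on the lock.

Call:
servo_tool:
  motion:
    - [[0,0,0],0]
    - [[0,0,0],0]
    - [[0,0,0],0]
    - [[0,0,0],0]
    - [[0,0,0],0]
    - [[0,0,0],0]
  jaw: 0.3
  force: 40

```text
clock: 14.1
position: [565.7, -115.8, 144.1]
eef_rot: [3.138, 0.147, 0.0]
wrist_force: [0.4, -1.3, -0.7]
grip_width: 49.8
gripper_force: 40.0
```

Call:
servo_tool:
  motion:
    - [[0,0,-0.1],0]
    - [[-0.1,0.1,-0.1],-0.06]
    - [[-0.2,0.2,-0.1],-0.11]
    - [[-0.23,0.28,-0.1],-0.165]
    - [[-0.23,0.28,-0.1],-0.165]

```text
clock: 14.6
position: [563.0, -118.3, 144.2]
eef_rot: [-3.114, -0.405, 0.002]
wrist_force: [-0.7, 0.1, -3.2]
grip_width: 49.4
gripper_force: 40.0
```

Call:
servo_tool:
  motion:
    - [[-0.3,0,0],0]
    - [[-0.6,0,0],0]
    - [[-0.9,0,0],0]
    - [[-1.2,0,0],0]
    - [[-1.5,0,0],0]
    - [[-1.8,0,0],0]
    - [[-2.1,0,0],0]
    - [[-2.4,0,0],0]
    - [[-2.7,0,0],0]
    - [[-3.0,0,0],0]

```text
clock: 15.6
position: [534.5, -126.5, 145.1]
eef_rot: [3.115, 0.405, 0.0]
wrist_force: [1.0, -0.3, -3.6]
grip_width: 49.6
gripper_force: 40.0
```

Call:
servo_tool:
  motion:
    - [[-0.2,0,0],0]
    - [[-0.4,0,0],0]
    - [[-0.4,0,0],0]
    - [[-0.4,0,0],0]

```text
clock: 16.0
position: [530.6, -127.5, 145.0]
eef_rot: [3.115, 0.405, -0.001]
wrist_force: [0.7, -1.7, -1.9]
grip_width: 50.0
gripper_force: 40.0
```

Call:
servo_tool:
  motion:
    - [[-0.2,0,0],0]
    - [[-0.4,0,0],0]
    - [[-0.4,0,0],0]

```text
clock: 16.3
position: [530.1, -128.2, 145.8]
eef_rot: [3.114, 0.405, 0.012]
wrist_force: [12.0, 0.6, -7.1]
grip_width: 49.8
gripper_force: 40.0
```

Force has risen to 12 N at the hard stop after about 34 mm of travel, so the shackle is fully open. I'll hold a moment, ease off, and push back about 42 mm.

Call:
servo_tool:
  motion:
    - [[0,0,0],0]
    - [[0,0,0],0]
    - [[0,0,0],0]

```text
clock: 16.6
position: [530.0, -128.2, 145.7]
eef_rot: [3.114, 0.405, 0.011]
wrist_force: [11.6, 0.3, -5.7]
grip_width: 49.4
gripper_force: 40.0
```

```bash
python3 - <<'E'
from h import *
d=np.array([np.cos(.26),np.sin(.26)]);e=env.get_state()["position"][:2]+42*d
to(*e,146)
# bright shackle crown along the lock's axis at z=181 in the top view
a=cam("top")["color"]
p=env.get_state()["position"]
def pr(n,p):
    dd=cam(n);c=np.linalg.inv(dd["pose"])@np.r_[p,1];q=dd["camera_matrix"]@[c[0],-c[1],-c[2]];return q[:2]/q[2]
for off in(15,-15):
    print(off,[ (x,int(a[int(round(v)),int(round(u))].mean())) for x in range(20,100,4) for u,v in [pr("top",[p[0]+x*d[0]-off*d[1],p[1]+x*d[1]+off*d[0],185])]])
E
```

```text
t 16.6 pos [ 530.  -128.2  145.7] yang -1.312 shift cm [ 4.2  -0.01  0.  ] roll None j6 0.85 F [11.6  0.3 -5.7]
15 [(20, 74), (24, 75), (28, 77), (32, 132), (36, 149), (40, 158), (44, 71), (48, 63), (52, 41), (56, 42), (60, 31), (64, 32), (68, 27), (72, 77), (76, 102), (80, 101), (84, 95), (88, 106), (92, 52), (96, 141)]
-15 [(20, 165), (24, 174), (28, 179), (32, 183), (36, 156), (40, 93), (44, 122), (48, 177), (52, 198), (56, 200), (60, 201), (64, 201), (68, 202), (72, 194), (76, 132), (80, 83), (84, 68), (88, 61), (92, 40), (96, 39)]
```

Call:
servo_tool:
  motion:
    - [[0.5,0,0],0]
    - [[1.0,0,0],0]
    - [[1.5,0,0],0]
    - [[2.0,0,0],0]
    - [[2.5,0,0],0]
    - [[3.0,0,0],0]
    - [[3.5,0,0],0]
    - [[4.0,0,0],0]
    - [[4.5,0,0],0]
    - [[4.55,0,0],0]

```text
clock: 17.65
position: [571.3, -116.6, 145.0]
eef_rot: [3.115, 0.406, -0.0]
wrist_force: [-0.7, 1.5, -2.2]
grip_width: 50.0
gripper_force: 40.0
```

Call:
servo_tool:
  motion:
    - [[0,0,0],0]
    - [[0,0,-0.2],0]
    - [[0,0,-0.4],0]
    - [[0,0,-0.6],0]
    - [[0,0,-0.8],0]

```text
clock: 18.15
position: [570.9, -116.8, 153.4]
eef_rot: [3.115, 0.405, 0.0]
wrist_force: [-0.7, 0.6, -2.4]
grip_width: 49.8
gripper_force: 40.0
```

Call:
servo_tool:
  motion:
    - [[0,0,-0.4],0]
    - [[0,0,-0.8],0]
    - [[0,0,-1.2],0]
    - [[0,0,-1.6],0]
    - [[0,0,-2.0],0]

```text
clock: 18.65
position: [570.9, -116.7, 173.4]
eef_rot: [3.115, 0.405, 0.0]
wrist_force: [-0.9, 1.0, -3.0]
grip_width: 49.5
gripper_force: 40.0
```

Call:
servo_tool:
  motion:
    - [[0,0,-1],0]
    - [[0,0,-2],0]
    - [[0,0,-3.5],0]
    - [[0,0,-5],0]
    - [[0,0,-6],0]
    - [[0,0,-6.8],0]
    - [[0,0,-7],0]
    - [[0,0,-7],0]
    - [[0,0,-7],0]
    - [[0,0,-7],0]

```text
clock: 19.65
position: [570.5, -116.5, 242.1]
eef_rot: [-3.115, -0.405, 0.002]
wrist_force: [-0.2, 0.7, -3.0]
grip_width: 49.5
gripper_force: 40.0
```

```bash
python3 - <<'E'
from h import *
to(565.4,-115,250)
s=env.get_state();print(s["gripper_force"],np.abs(s["joint_vel"]).max())
a=cam("side")["color"].astype(int)
for v in range(192,250):
    print(v,"".join((lambda p:"#" if p[2]-p[0]>8 and p[2]>50 else("b" if p[0]-p[2]>25 else("W" if p.sum()>480 else "w" if p.sum()>330 else "." if p.sum()>150 else " ")))(a[v,u]) for u in range(358,432)))
E
```

```text
t 19.65 pos [ 570.5 -116.5  242.1] yang -1.312 shift cm [-0.45 -0.28 -0.78] roll None j6 0.9 F [-0.2  0.7 -3. ]
39.99849736690521 0.0015896223819488184
192             .####.    ##########..wwwwbb.#######.bbbbbbbb..#####.bbbbbbbbb
193              ####.    ##########.w.wwww..#####.#.bbbbbbbb.####..bbbbbbbbbb
194              ####.    ##########.wwww....#######.bbbbbbbb.###.bbbbbbbbbbbb
195 .            #####    ##########wwwww...########.bbbbbbbbb.#.bbbbbbbbbbbbb
196 ....         ####.    ##########wwwww...#####.##bbbbbbbbbbbbbbbbbbbbbbbbbb
197 ..........  .####     ##########wwwww..########..bbbbbbbbbbbbbbbbbbbbbbbbb
198 .......#.....####     ##########wwwww...#######..bbbbbbbbbbbbbbbbbbbbbbbbb
199 ......###.....###    ##########..wwww..#######...wwbbbbbbbbbbbbbbbbbbbbbbb
200 ....#####....###.    ##########...www. ########.wwwwwbbbbbbbbbbbbbbbbbbbbb
201 ...#######...###.    #########.....w.. #######..www.wwwbbbbbbbbbbbbbbbbbbb
202   ########...####    ####    ...  .....#####.#..ww..wwwwwbbbbbbbbbbbbbbbbb
203    ########...##.    ###      .     . .######...ww.wwwwwwwwbbbbbbbbbbbbbbb

[... 2933 characters left out ...]
                     ..wwww...www.......wwwww..       .WWWWWWWWw.www
242                              ..w....wwww...www......         wWWWWWWWwwwww
243                              ........www...wwww....          .wWWW#Wwwwwww
244                              .....w........wwwwwww..          ...wWwwwwwww
245                              .....w........www.wwwww...         .wWw...www
246                                ............www..w#wwwww..       .www....ww
247                                  ............wwwwwwwwwww....   ..ww..w....
248                                     ....ww....wwwwwwwwwwwwww.   .....ww...
249                                       ......  ...w#wwwwww#www.  ......www.
```

```bash
python3 -c "
from cell import env
print(env.job_done())"
```

```text
the job is handed in; nothing more can be done
None
```

I handed the job in: the dial is at zero, and the padlock was pulled open, unhooked and is held level about 97 mm above the case. That the shackle is fully open rests on the hard stop I felt and the free lift off the staple, not on a picture, and no verdict came back.

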